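Unload the specimen incubator and shut its swivel cover

ROBOT

A 6-joint arm with a two-finger parallel gripper is mounted at the origin on a cart in front of the work surface, level with it; the furniture and walls round the work are solid. World frame = base frame: x ahead of the robot, y to its left, z up, the work surface at z = 0. Lengths are in m, angles in degrees, forces in N, time in s.
With the tool pointing down it reaches from about 0.3 to 0.775 m from the base axis. Payload 14.6 kg.
Tool frame: the origin (TCP) lies at the very end of the fingers, on their centre line; the grasp point (between the pads) lies 19 mm behind it (r.grip_point_offset is the distance from the TCP to the grasp point, in m); z points along the fingers, y is the direction in which the jaws open and shut (so a half turn about z gives the same grasp; the last joint's range is limited). The gripper opens to 94 mm and grips with 3 to 60 N. Pads are 16 mm wide; open, the fingers measure 119 mm over their backs; the gripper's body (75 mm by 177 mm) begins 78 mm behind the grasp point.
Start: joints at [67.345, 17.183, 87.147, -0, 75.671, -3.816], TCP at [0.178, 0.521, 0.205] pointing down, gripper open.
Joint ranges: [-173.82, 173.82], [-45.26, 126.66], [13.44, 144.39], [-59.66, 239.66], [0, 175.72], [-146.38, 146.38]. Speed limits (degrees/s): [127.2, 127.2, 147.25, 180, 180, 180].

INTERFACE

Orientations are given as a 3x3 rotation matrix whose columns are the frame's x, y, z axes.
In Python, from bench import status, imaging, r, spotter gives the robot as it stands. The module is installed in compiled form; this text tells all that it offers.
- The arm moves only by the tool servo_tool, never from a script. Its argument "commands" is a list of rows, each a list of 2 entries, a list of its own where there are three numbers: the shift along the tool's x, y, z in m, then the turn about the tool's z in degrees. In form: [[[x, y, z], roll], ...]. A call has 1 to 8 rows; each row is the pose to reach, as a shift and turn from the pose commanded when the call began, along the tool's axes at that moment; what a row does not reach only later rows make up. A row lasts 1/10 s, in which the tool goes at most 50 mm and 8.59 degrees, less where a joint would pass 70% of its speed; a pose out of reach is approached as far as the arm can. A call with a gripper value outside its range is refused whole. "gripper" is the gripper's target within -1 to 1 (fully open at 1, half-way at 0, shut at -1), set as the call begins (left out, the last holds). The fingers move at their own pace and stop on an object; "grip_force" is the grip in N (left out, the last holds). Time passes only in rows, so rows that repeat a pose let the fingers close. It gives the time, the measured TCP pose, the force and the opening at its end, in the units of the state.
- status.state(): the state, without advancing time (a new reading comes with each control period).
- imaging.camera(name): name is "scene" or "top" or "wrist"; returns the picture (420x560x3 uint8, blue, green, red); there is no depth.
- imaging.camera_params(name): a dict with "camera_matrix" (3x3 intrinsics, pixels), "camera_from_world" (4x4, takes a point from world to camera coordinates); the wrist camera has in their place "tool_from_camera" (4x4, takes a point from camera to tool coordinates, whose origin is the TCP and whose axes are the flange's). Camera axes: x right, y down, z forward; pixel columns grow to the right and rows downward; lengths in m; the calibration is good to about 2 mm. The wrist camera is an equidistant fisheye: a pixel r from the principal point sees the ray r / f radians off the axis. A picture is of the moment at which its call begins: read the wrist's pose just before it. camera_params takes no time and is no camera call.
- r.hand_in(): hands the job in, once; it reports no verdict.
Trained networks look in the newest picture that a camera, given by its name, has taken for a name from the list of things; names that differ only in an ending like _2 or _b are one class to them, and where a whole thing is asked for, a point or a joint stands for the part that bears it (a point fixed in the world has none). Each returns a list of dicts, best first, with "conf" (0 to 1); they miss things now and then, are a little off and sometimes report something else, mostly with a low value. They report only what shows in the picture. A call takes as long as a camera call.
- spotter.find_in(camera, thing): "bbox" ([left, top, right, bottom] in pixels, round what is visible of it).
The state is a dict: "time": time; "qpos": joint angles; "joint_velocities": joint speeds; "joint_torque": joint torques, N m; "tool_pos": TCP position; "ee_rot": TCP orientation; "force": force on the tool from outside, world axes, zero at the start; "moment": the same for the moment, N m; "opening": opening from 0.0 (shut) to 1.0 (fully open).
Only numpy, scipy, OpenCV 4.12 (cv2) and the standard library are available. Lean on these libraries where they do the work, as an engineer would, in place of code of your own. Each camera call takes 0.05 s, during which the arm holds its last target.

TASK

The specimen cup in the dry-block incubator is done: swing the flat metal cover aside around its pivot screw as far as it goes, lift the yellow-lidded cup out and stand it upright in the steel tray, then swing the cover fully home over the bay again so that the block stays warm. Keep the cup upright all the way, and leave the white-lidded cup, the petri dish and the timer standing where they are.

Things in the scene. Friction and masses are not known exactly. Their poses are not given: they have to be found in the camera images.
- incubator: Dry-block incubator: fixed white box with a grey deck, 200 mm (x) by 244 mm (y) by 86 mm high, its front roughly to the robot. The bay under the swivel cover lies in the right part of the deck, display and keys at the front left. Origin at the centre of its underside; x to its rear, y to its left, z up.
- bay_cover (a joint): Swivel angle (rad) of the flat aluminium cover, about 170 x 100 mm, 4 mm thick. 0 = shut over the bay against its stop pin, 1.6 = swung fully aside against the other pin; grows clockwise seen from above (grip post goes from the incubator's front to its left). Stiff: about 1 to 1.5 N sideways at the post moves it, and it stays where left. Only fully aside is the cup free to come out.
- cover_grip (a point): Point on the axis of the black round grip post that stands on the cover, 16 mm above the cover's top face. The post is an upright cylinder 18 mm in diameter, from 16 mm below this point to 14 mm above it; pinch it from above. It moves with the cover on a level circle of 143 mm radius about cover_pivot.
- cover_pivot (a point): Axis of the cover's one pivot screw (vertical), 6 mm above the incubator's deck, near its rear, 76 mm behind and 50 mm left of the bay's centre. The screw head rises 13 mm above the deck. Does not move with the cover.
- bay_mouth (a point): Centre of the bay's opening, at deck height (86 mm). Axes: x to the incubator's rear, y to its left, z up. The bay is 130 mm long in x, 64 mm wide in y (corner radius 16 mm), 72 mm deep, straight-sided. The cup stands at its centre in a round pocket 10 mm deep with 2 mm play; 37 mm of finger room at each end of the cup's lid, along x. The cover's top face is 6.5 mm above the deck.
- cup_center (a point): Centre, half-way up, of the yellow-lidded specimen cup: 66 mm tall, white body 49 mm in diameter, screw lid 54.6 mm in diameter which is its top 12 mm (fixed on). Own z axis up. At the start it stands in the bay with its top 6 mm below the deck, hidden under the cover. 40 to 85 g. Grasp it by the lid and the body just below, fingers closing along the bay's length.
- tray: Fixed steel instrument tray, 130 mm (x) by 200 mm (y), 16 mm high, 5 mm walls, inner floor 120 x 190 mm and 3 mm above the worktop. Origin at the centre of its underside, z up. The white-lidded cup stands in its -y half; the +y half is free.
- white_cup_center (a point): Centre, half-way up, of another specimen cup of the same size with a white lid, standing in the -y half of the tray. Leave it alone.
- petri: Closed petri dish with brown medium, 60 mm in diameter and 15 mm high, on the worktop between incubator and tray. Origin at the centre of its underside. Leave it alone.
- timer: Black digital timer standing on the worktop left of the incubator, 45 x 75 x 63 mm high. Origin at the centre of its underside. Leave it alone.

How it is judged (in metres and radians):
On the way, in this order (a step that is already met when the one before it is completed fails the run):
1. the cover is swung aside from the bay (value of joint bay_cover above 1.35 rad), for 0.1 s.
2. the yellow-lidded cup stands upright in the tray, let go (x of cup_center in the frame of tray between -0.05 and 0.05 m and y of cup_center in the frame of tray between -0.085 and 0.085 m and height (world z) of cup_center below 0.041 m and angle between cup_center's own z axis and vertical below 0.08 rad and contact force between sample_cup and the fingers below 0.05 N), for 0.2 s.
At the end, for the whole second after the job is handed in: The cover is shut over the bay (within 0.05 rad of its stop), and the yellow-lidded cup stands upright (within 0.08 rad), at rest and let go, on the floor of the steel tray; the white-lidded cup still stands upright (value of joint bay_cover below 0.05 rad and x of cup_center in the frame of tray between -0.05 and 0.05 m and y of cup_center in the frame of tray between -0.085 and 0.085 m and height (world z) of cup_center below 0.041 m and angle between each of cup_center, white_cup_center's own z axis and vertical below 0.08 rad and linear speed of sample_cup below 0.02 m/s); the robot touches nothing.
It fails at once if the yellow-lidded cup is tipped by more than 0.5 rad (angle between cup_center's own z axis and vertical above 0.5 rad).
It fails at once if the white-lidded cup is shifted by more than 25 mm (distance of white_cup_center from where it was at the start of the episode above 0.025 m).
It fails at once if the petri dish is shifted by more than 25 mm (distance of petri from where it was at the start of the episode above 0.025 m).
It fails at once if the timer is shifted by more than 25 mm (distance of timer from where it was at the start of the episode above 0.025 m).
It also fails if it takes over 72 s, if anything falls off the work surface, if the arm or the gripper's body presses on something with over 40 N, if the wrist force passes 120 N, or if a joint passes its speed limit or range.

## Working session

There is one attempt and no reset: what is moved stays moved. The work goes in short steps, Python scripts to look and compute and a tool call to move; the robot and the scene stay as the last step left them, time stands still between calls to the robot, and variables do not carry over. Pictures are saved under pics/ and viewed, and the job is handed in when it is done.

Besides the shell and the picture viewer there is one more tool, called after "Call:" by a JSON object that holds its "name" and its "arguments", one argument or row to a line. servo_tool: Moves the arm, as the interface text tells. Its arguments: {"type":"object","properties":{"commands":{"type":"array"},"gripper":{"type":"number"},"grip_force":{"type":"number"}},"required":["commands"]}

```bash
mkdir -p pics; cat > look.py <<'E'
from bench import status, imaging, r, spotter
import cv2,numpy as np
np.set_printoptions(precision=4,suppress=True)
E
python3 - <<'E'
from look import *
s=status.state(); print(s)
for c in ["scene","top"]:
    im=imaging.camera(c); cv2.imwrite(f"pics/{c}0.png",im)
    p=imaging.camera_params(c); print(c,p)
for t in ["incubator","bay_cover","cover_grip","tray","white_cup_center","petri","timer"]:
    print(t,spotter.find_in("top",t)[:2])
print(imaging.camera_params("wrist"), r.grip_point_offset)
E
```

```text
{'time': 0.0, 'qpos': array([67.3449, 17.2195, 87.1802, -0.0006, 75.6699, -3.8147]), 'joint_velocities': array([ 0.029 , -0.0024,  0.0047, -0.0171,  0.0467,  0.1063]), 'joint_torque': array([  0.0008, -53.1806, -35.2737,   0.0708,   0.0244,  -0.    ]), 'tool_pos': array([0.1775, 0.5203, 0.2048]), 'ee_rot': array([[-0.9464,  0.3229, -0.0005],
       [ 0.3229,  0.9464, -0.0011],
       [ 0.0001, -0.0012, -1.    ]]), 'force': array([-0.136 , -0.3015,  0.608 ]), 'moment': array([-0.0279,  0.0152,  0.0191]), 'opening': 0.9994976827602821}
scene {'camera_matrix': array([[425.4684,   0.    , 275.3975],
       [  0.    , 425.4684, 215.0983],
       [  0.    ,   0.    ,   1.    ]]), 'camera_from_world': array([[ 0.6839, -0.7295,  0.0034, -0.3094],
       [-0.3795, -0.3597, -0.8524,  0.2896],
       [ 0.6231,  0.5817, -0.5229,  0.8327],
       [ 0.    ,  0.    ,  0.    ,  1.    ]])}
top {'camera_matrix': array([[543.189 ,   0.    , 273.5495],
       [  0.    , 543.189 , 220.6623],
       [  0.    ,   0.    ,   1.    ]]), 'camera_from_world': array([[ 0.0882, -0.9961,  0.005 ,  0.0058],
       
[... 279 characters left out ...]
5.5, 279.7, 260.3], 'conf': 0.25}]
cover_grip [{'bbox': [238.7, 192.6, 275.4, 248.4], 'conf': 0.96}]
tray [{'bbox': [354.7, 225.6, 430.1, 289.0], 'conf': 0.93}]
white_cup_center [{'bbox': [402.0, 252.4, 423.3, 274.9], 'conf': 0.54}]
petri [{'bbox': [305.6, 247.9, 325.3, 261.5], 'conf': 0.63}]
timer [{'bbox': [122.1, 222.6, 147.6, 244.2], 'conf': 0.51}]
{'camera_matrix': array([[325.1923,   0.    , 284.0744],
       [  0.    , 325.1923, 214.0448],
       [  0.    ,   0.    ,   1.    ]]), 'tool_from_camera': array([[-0.0002, -0.9717, -0.2362,  0.0679],
       [ 1.    , -0.0005,  0.0013, -0.0014],
       [-0.0014, -0.2362,  0.9717, -0.18  ],
       [ 0.    ,  0.    ,  0.    ,  1.    ]])} 0.0188
```

```bash
python3 - <<'E'
import cv2
im=cv2.imread('pics/top0.png'); cv2.imwrite('pics/top0c.png',cv2.resize(im[170:310,100:450],(0,0),fx=2.28,fy=2.28,interpolation=cv2.INTER_CUBIC))
E
```

```text
(no output)
```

View pics/scene0.png

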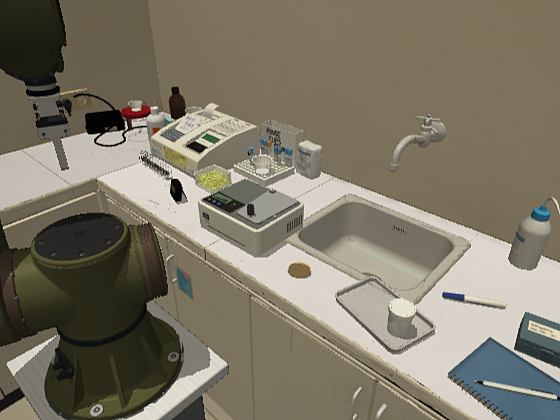

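View pics/top0.png

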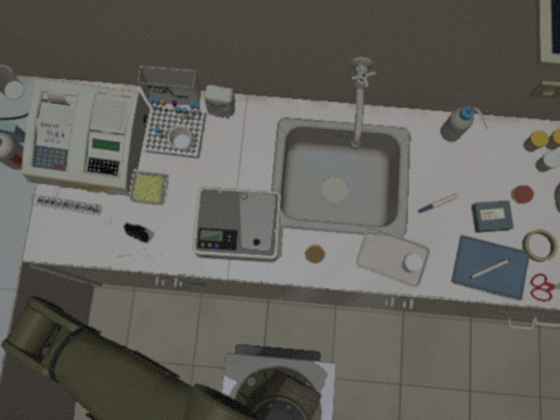

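View pics/top0c.png

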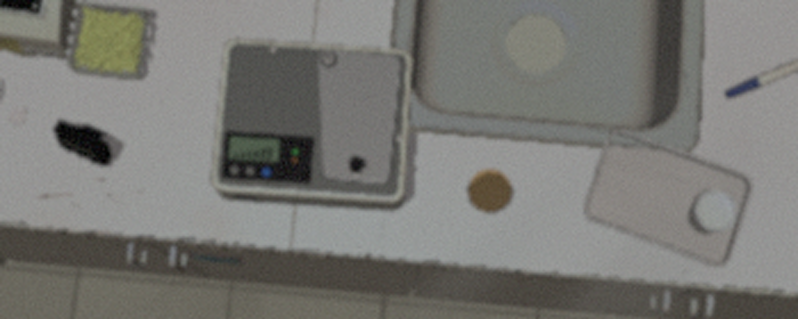

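The crop shows the post at about (256.6,241.5), the pivot screw at about (244,195.4), and the tray's outer corners in crop pixels at about (610,143), (750,182), (722,262) and (588,215). I'll turn these into positions.

```bash
cat >> look.py <<'E'
def ray(cam,uv,z,s=None):
    p=imaging.camera_params(cam);K=p["camera_matrix"]
    if cam=="wrist":
        d=np.array([(uv[0]-K[0,2]),(uv[1]-K[1,2])]);rr=np.linalg.norm(d);th=rr/K[0,0]
        d=np.array([*(np.sin(th)*d/max(rr,1e-9)),np.cos(th)])
        T=p["tool_from_camera"];R=s["ee_rot"]
        o=s["tool_pos"]+R@T[:3,3]; d=R@T[:3,:3]@d
    else:
        M=p["camera_from_world"];d=M[:3,:3].T@np.linalg.solve(K,[*uv,1]);o=-M[:3,:3].T@M[:3,3]
    return o+d*(z-o[2])/d[2]
def proj(cam,P,s=None):
    p=imaging.camera_params(cam);K=p["camera_matrix"];P=np.asarray(P,float)
    if cam=="wrist":
        T=p["tool_from_camera"];t=s["ee_rot"].T@(P-s["tool_pos"]);c=T[:3,:3].T@(t-T[:3,3])
        th=np.arctan2(np.hypot(*c[:2]),c[2]);return K[:2,2]+K[0,0]*th*c[:2]/np.hypot(*c[:2])
    M=p["camera_from_world"];c=M[:3,:3]@P+M[:3,3];c=K@c;return c[:2]/c[2]
E
python3 - <<'E'
from look import *
f=lambda u,v:(100+u/2.28,170+v/2.28)
for n,u,v,z in [("post",357,163,.118),("pivot",328,58,.099),("tray1",610,143,.016),("tray2",750,182,.016),("tray3",722,262,.016),("tray4",588,215,.016),("white",714,210,.069),("petri",490,191,.01),("timer",85,142,.04),("inc FL",217,192,.086),("inc FR",408,203,.086),("inc RR",411,52,.086),("inc RL",228,40,.086)]:
    print(n,ray("top",f(u,v),z))
E
```

```text
post [0.4627 0.095  0.118 ]
pivot [0.5971 0.1452 0.099 ]
tray1 [ 0.5369 -0.2299  0.016 ]
tray2 [ 0.5013 -0.4152  0.016 ]
tray3 [ 0.3934 -0.382   0.016 ]
tray4 [ 0.439  -0.2063  0.016 ]
white [ 0.4515 -0.3562  0.069 ]
petri [ 0.4601 -0.0774  0.01  ]
timer [0.4725 0.4516 0.04  ]
inc FL [0.4162 0.2667 0.086 ]
inc FR [0.4236 0.0284 0.086 ]
inc RR [0.6179 0.0413 0.086 ]
inc RL [0.6127 0.276  0.086 ]
```

Call:
{"name": "servo_tool", "arguments": {
  "commands": [
    [[-0.035,-0.025,0],6],
    [[-0.07,-0.053,0],14],
    [[-0.108,-0.083,0],22],
    [[-0.146,-0.112,0],30],
    [[-0.184,-0.141,0],38],
    [[-0.222,-0.17,0],46],
    [[-0.258,-0.198,0],54],
    [[-0.285,-0.218,0],60]
  ]
}}

```text
time: 1.25
tool_pos: [0.3779, 0.22, 0.2057]
ee_rot: [[-0.187, 0.982, 0.001], [0.982, 0.187, 0.0], [0.0, 0.001, -1.0]]
force: [0.2, 0.3, -0.3]
opening: 0.998
```

```bash
cat >> look.py <<'E'
def to(target,yang=None,s=None):
    s=s or status.state();R=s["ee_rot"];d=R.T@(np.array(target)-s["tool_pos"])
    y=np.degrees(np.arctan2(R[1,1],R[0,1]));print("t",round(s["time"],2),"pos",s["tool_pos"],"yang",round(y,2),"F",s["force"],"op",round(s["opening"],3),"-> shift",d,"roll",None if yang is None else round(y-yang,2))
E
python3 -c "
from look import *
to([.463,.095,.20],0)"
```

```text
t 1.25 pos [0.3779 0.22   0.2057] yang 10.78 F [ 0.2416  0.3202 -0.2745] op 0.998 -> shift [-0.1387  0.0602  0.0057] roll 10.78
```

Call:
{"name": "servo_tool", "arguments": {
  "commands": [
    [[-0.04,0.015,0.005],3.5],
    [[-0.08,0.035,0.005],7],
    [[-0.115,0.05,0.005],11],
    [[-0.138,0.06,0.005],11],
    [[-0.138,0.06,0.005],11]
  ]
}}

```text
time: 1.75
tool_pos: [0.4636, 0.0963, 0.2003]
ee_rot: [[0.0, 1.0, -0.0], [1.0, -0.0, -0.0], [-0.0, -0.0, -1.0]]
force: [0.2, 0.4, -0.3]
opening: 1.004
```

```bash
python3 - <<'E'
from look import *
s=status.state(); im=imaging.camera("wrist"); cv2.imwrite("pics/w1.png",im)
to([.463,.095,.12],0,s)
for t in ["cover_grip","incubator","tray","petri","bay_cover","white_cup_center"]:
    print(t,spotter.find_in("wrist",t)[:2])
for P in [[.463,.095,.1225],[.597,.145,.099]]: print(proj("wrist",P,s))
E
```

```text
t 1.75 pos [0.4636 0.0963 0.2003] yang -0.02 F [ 0.2235  0.3649 -0.3426] op 1.004 -> shift [-0.0013 -0.0006  0.0803] roll -0.02
cover_grip [{'bbox': [265.0, 145.7, 441.7, 255.0], 'conf': 0.68}]
incubator [{'bbox': [233.3, 16.1, 443.3, 266.9], 'conf': 0.68}]
tray []
petri [{'bbox': [267.4, 302.0, 292.3, 308.4], 'conf': 0.72}]
bay_cover [{'bbox': [264.1, 146.9, 440.9, 253.1], 'conf': 0.61}]
white_cup_center [{'bbox': [271.9, 302.4, 297.5, 307.3], 'conf': 0.7}]
[283.3987 220.838 ]
[428.534  161.4112]
```

View pics/w1.png

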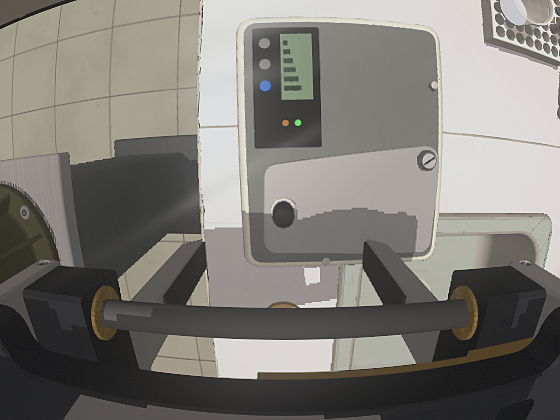

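The wrist picture shows the post top at about (284,212), the pivot screw at (428,160), and the incubator corners at the deck rim.

```bash
python3 - <<'E'
from look import *
s=status.state()
im=cv2.imread("pics/w1.png");cv2.imwrite("pics/w1c.png",cv2.resize(im[130:270,230:450],(0,0),fx=3.6,fy=3.6,interpolation=cv2.INTER_CUBIC))
for u,v,z in [(284,211,.1225),(428,160,.099),(247,25,.086),(437,30,.086),(434,260,.086),(247,258,.086)]: print(u,v,ray("wrist",(u,v),z,s))
E
```

```text
284 211 [0.4621 0.1061 0.1225]
428 160 [0.5949 0.1497 0.099 ]
247 25 [0.4276 0.2721 0.086 ]
437 30 [0.6116 0.2811 0.086 ]
434 260 [0.62   0.0456 0.086 ]
247 258 [0.4263 0.0505 0.086 ]
```

View pics/w1c.png

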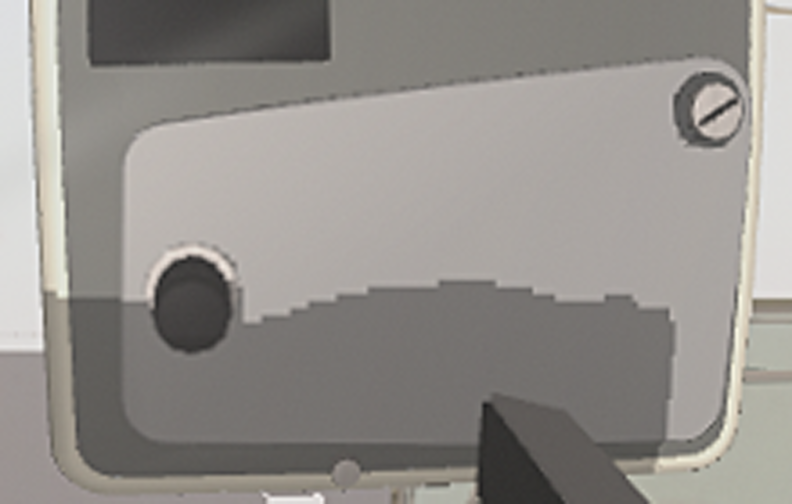

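```bash
python3 - <<'E'
from look import *
s=status.state()
for u,v,z in [(283.3,217,.1225),(428.6,160.5,.099)]: print(u,v,ray("wrist",(u,v),z,s))
to([.462,.099,.097],0)
E
```

```text
283.3 217 [0.4615 0.101  0.1225]
428.6 160.5 [0.5956 0.1493 0.099 ]
t 2.1 pos [0.4622 0.0992 0.2006] yang 0.24 F [-0.1255 -0.5012  0.7658] op 1.002 -> shift [-0.0002 -0.0002  0.1036] roll 0.24
```

Call:
{"name": "servo_tool", "arguments": {
  "commands": [
    [[0,0,0.04],0],
    [[0,0,0.08],0],
    [[0,0,0.103],0],
    [[0,0,0.103],0]
  ],
  "gripper": 0.3
}}

```text
time: 2.5
tool_pos: [0.4614, 0.0988, 0.0954]
ee_rot: [[-0.004, 1.0, -0.003], [1.0, 0.004, -0.0], [-0.0, -0.003, -1.0]]
force: [0.5, 0.9, 0.5]
opening: 0.695
```

Call:
{"name": "servo_tool", "arguments": {
  "commands": [
    [[0,0,0],0],
    [[0,0,0],0],
    [[0,0,0],0],
    [[0,0,0],0],
    [[0,0,0],0],
    [[0,0,0],0]
  ],
  "gripper": -1,
  "grip_force": 20
}}

```text
time: 3.1
tool_pos: [0.4625, 0.0984, 0.0976]
ee_rot: [[-0.003, 1.0, -0.0], [1.0, 0.003, -0.0], [-0.0, -0.0, -1.0]]
force: [-8.2, -2.9, 2.6]
opening: 0.187
```

```bash
python3 - <<'E'
from look import *
s=status.state(); im=imaging.camera("wrist"); cv2.imwrite("pics/w2.png",im)
to([.462,.099,.097],0,s)
E
```

```text
t 3.1 pos [0.4625 0.0984 0.0976] yang 0.16 F [-8.2228 -2.9219  2.5889] op 0.187 -> shift [ 0.0006 -0.0005  0.0006] roll 0.16
```

View pics/w2.png

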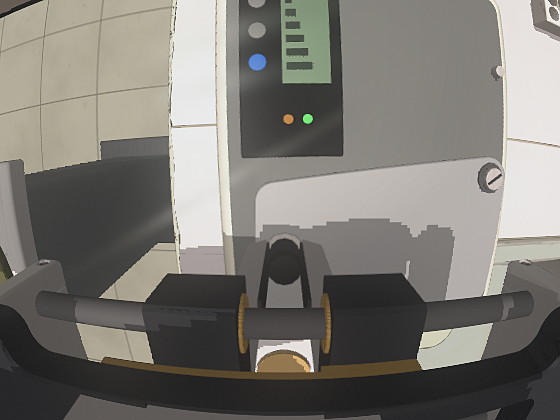

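Post pinched: the opening of 17.6 mm matches its 18 mm diameter. Next I work out the arc.

```bash
python3 - <<'E'
import numpy as np
C=np.array([.596,.147]);v=np.array([.4625,.0984])-C;v=v/np.linalg.norm(v)*.143
def p(a): return np.array([np.cos(a)*v[0]+np.sin(a)*v[1],-np.sin(a)*v[0]+np.cos(a)*v[1]])
for a in np.arange(.1,1.71,.1): d=p(a)-v; print(round(a,2),"tool x %.3f y %.3f"%(d[1],d[0]), p(a)+C)
E
```

```text
0.1 tool x 0.014 y -0.004 [0.45741486 0.11174154]
0.2 tool x 0.028 y -0.007 [0.45458724 0.12575311]
0.3 tool x 0.042 y -0.008 [0.45317256 0.13997698]
0.4 tool x 0.056 y -0.008 [0.45318497 0.15427101]
0.5 tool x 0.070 y -0.007 [0.45462434 0.1684924 ]
0.6 tool x 0.084 y -0.004 [0.45747629 0.18249904]
0.7 tool x 0.098 y 0.000 [0.46171232 0.19615099]
0.8 tool x 0.111 y 0.006 [0.46729011 0.20931184]
0.9 tool x 0.124 y 0.013 [0.47415393 0.22185009]
1.0 tool x 0.136 y 0.021 [0.48223519 0.23364046]
1.1 tool x 0.146 y 0.030 [0.49145316 0.24456515]
1.2 tool x 0.156 y 0.040 [0.50171572 0.25451499]
1.3 tool x 0.165 y 0.051 [0.51292033 0.26339059]
1.4 tool x 0.173 y 0.063 [0.52495506 0.27110325]
1.5 tool x 0.179 y 0.076 [0.53769964 0.27757591]
1.6 tool x 0.185 y 0.089 [0.55102674 0.2827439 ]
1.7 tool x 0.188 y 0.103 [0.56480319 0.28655558]
```

Call:
{"name": "servo_tool", "arguments": {
  "commands": [
    [[0.014,-0.004,0],0],
    [[0.028,-0.007,0],0],
    [[0.042,-0.008,0],0],
    [[0.056,-0.008,0],0],
    [[0.07,-0.007,0],0],
    [[0.084,-0.004,0],0],
    [[0.098,0,0],0],
    [[0.111,0.006,0],0]
  ]
}}

```text
time: 3.95
tool_pos: [0.4668, 0.2113, 0.0974]
ee_rot: [[-0.003, 1.0, -0.004], [1.0, 0.003, 0.001], [0.001, -0.004, -1.0]]
force: [-14.3, 3.1, 11.8]
opening: 0.184
```

Call:
{"name": "servo_tool", "arguments": {
  "commands": [
    [[0.013,0.006,0],0],
    [[0.026,0.013,0],0],
    [[0.037,0.022,0],0],
    [[0.047,0.032,0],0],
    [[0.056,0.043,0],0],
    [[0.064,0.055,0],0],
    [[0.07,0.068,0],0],
    [[0.076,0.082,0],0]
  ]
}}

```text
time: 4.75
tool_pos: [0.5477, 0.2923, 0.0976]
ee_rot: [[-0.005, 1.0, -0.004], [1.0, 0.005, 0.008], [0.008, -0.004, -1.0]]
force: [-15.9, 33.2, 4.5]
opening: 0.161
```

Call:
{"name": "servo_tool", "arguments": {
  "commands": [
    [[0.001,0.005,0],0],
    [[0.001,0.006,0],0],
    [[0.001,0.006,0],0]
  ]
}}

```text
time: 5.05
tool_pos: [0.5506, 0.2929, 0.0972]
ee_rot: [[-0.006, 1.0, -0.011], [1.0, 0.006, 0.006], [0.006, -0.011, -1.0]]
force: [-40.1, 29.4, 16.5]
opening: 0.195
```

```bash
python3 - <<'E'
from look import *
s=status.state(); im=imaging.camera("wrist"); cv2.imwrite("pics/w3.png",im)
to([.551,.283,.097],0,s)
E
```

```text
t 5.05 pos [0.5506 0.2929 0.0972] yang 0.32 F [-40.1206  29.3632  16.4601] op 0.195 -> shift [-0.0099  0.0004  0.0001] roll 0.32
```

View pics/w3.png

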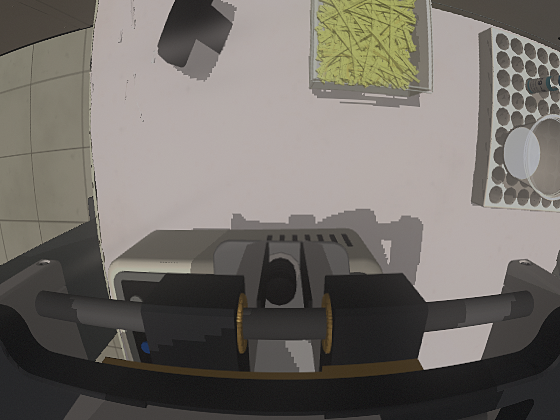

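Hard against the stop (40 N). I release, rise and check the cover.

Call:
{"name": "servo_tool", "arguments": {
  "commands": [
    [[0.0,-0.005,0],0],
    [[0.0,-0.005,0],0],
    [[0.0,-0.005,0],0]
  ],
  "gripper": 0.2
}}

```text
time: 5.4
tool_pos: [0.551, 0.2873, 0.0972]
ee_rot: [[-0.003, 1.0, -0.0], [1.0, 0.003, 0.0], [0.0, -0.0, -1.0]]
force: [-0.4, -0.5, -0.2]
opening: 0.411
```

Call:
{"name": "servo_tool", "arguments": {
  "commands": [
    [[0,0,0],0],
    [[0,0,-0.03],0],
    [[0,0,-0.07],0],
    [[-0.04,-0.005,-0.11],0],
    [[-0.08,-0.01,-0.12],0],
    [[-0.12,-0.015,-0.12],0],
    [[-0.12,-0.015,-0.12],0]
  ],
  "gripper": 1
}}

```text
time: 6.1
tool_pos: [0.5366, 0.1629, 0.2183]
ee_rot: [[0.001, 1.0, 0.001], [1.0, -0.001, -0.0], [-0.0, 0.001, -1.0]]
force: [0.1, 0.3, 0.7]
opening: 0.988
```

```bash
python3 - <<'E'
from look import *
s=status.state(); im=imaging.camera("wrist"); cv2.imwrite("pics/w4.png",im)
cv2.imwrite("pics/top4.png",imaging.camera("top")[170:310,150:450])
to([.52,.097,.25],0,s)
for t in ["cover_grip","cup_center","bay_cover"]:
    print(t,spotter.find_in("wrist",t)[:2])
E
```

```text
t 6.1 pos [0.5366 0.1629 0.2183] yang -0.07 F [0.1054 0.2682 0.7153] op 0.988 -> shift [-0.0659 -0.0164 -0.0317] roll -0.07
cover_grip [{'bbox': [251.0, 62.9, 362.3, 240.8], 'conf': 0.56}]
cup_center [{'bbox': [244.6, 240.5, 296.9, 288.1], 'conf': 0.78}]
bay_cover [{'bbox': [252.2, 67.9, 360.0, 240.2], 'conf': 0.84}]
```

View pics/w4.png

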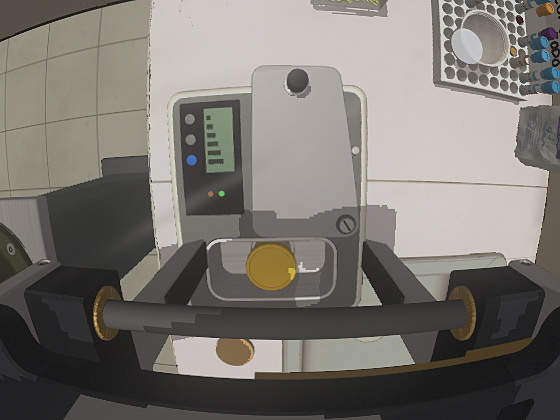

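The cover is swung aside (post at about (298,80), pivot at (346,225)), and the cup's lid is free at about (271,266) in the bay, which spans about (206–337, 240–301).

```bash
python3 - <<'E'
from look import *
s=status.state()
for n,u,v,z in [("lid",270.8,266.5,.080),("post",298,77,.1225),("pivot",346,224,.099),("bayL",206,268,.086),("bayR",337,270,.086),("bayT",270,239,.086),("bayB",270,301,.086)]: print(n,ray("wrist",(u,v),z,s))
print(s["tool_pos"])
E
```

```text
lid [0.5225 0.1006 0.08  ]
post [0.5475 0.2855 0.1225]
pivot [0.5959 0.1525 0.099 ]
bayL [0.454 0.1   0.086]
bayR [0.592  0.0989 0.086 ]
bayT [0.5223 0.1331 0.086 ]
bayB [0.5214 0.0622 0.086 ]
[0.5364 0.1675 0.2171]
```

Call:
{"name": "servo_tool", "arguments": {
  "commands": [
    [[-0.035,-0.007,0.02],0],
    [[-0.07,-0.014,0.05],0],
    [[-0.07,-0.014,0.06],0],
    [[-0.07,-0.014,0.06],0],
    [[-0.07,-0.014,0.06],0]
  ]
}}

```text
time: 6.85
tool_pos: [0.5231, 0.0977, 0.1581]
ee_rot: [[-0.004, 1.0, 0.001], [1.0, 0.004, 0.0], [0.0, 0.001, -1.0]]
force: [-0.5, 1.3, -0.5]
opening: 0.998
```

```bash
python3 - <<'E'
from look import *
s=status.state(); im=imaging.camera("wrist"); cv2.imwrite("pics/w5.png",im)
b=spotter.find_in("wrist","cup_center")[:2];print(b)
to([.522,.097,.048],0,s); to([.522,.097,.048],0)
bb=b[0]["bbox"];print(ray("wrist",((bb[0]+bb[2])/2,(bb[1]+bb[3])/2),.08,s))
E
```

```text
[{'bbox': [250.1, 187.5, 318.1, 254.4], 'conf': 0.61}, {'bbox': [262.7, 0.5, 395.7, 181.0], 'conf': 0.41}]
t 6.85 pos [0.5231 0.0977 0.1581] yang 0.23 F [-0.5095  1.2589 -0.4816] op 0.998 -> shift [-0.0007 -0.0012  0.1101] roll 0.23
t 6.95 pos [0.5231 0.0977 0.1584] yang 0.24 F [0.4477 0.2643 0.2703] op 1.001 -> shift [-0.0007 -0.0013  0.1104] roll 0.24
[0.5231 0.0963 0.08  ]
```

View pics/w5.png

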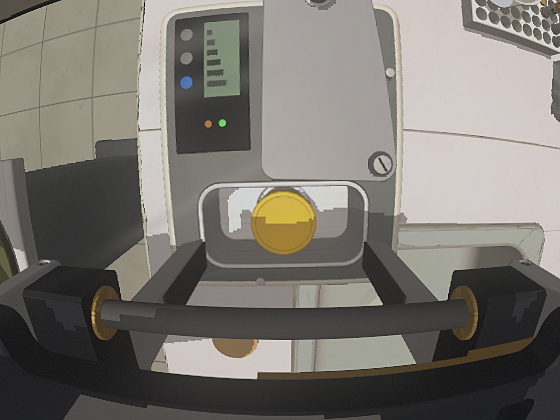

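Call:
{"name": "servo_tool", "arguments": {
  "commands": [
    [[-0.0015,0,0.0],0],
    [[-0.0015,0,0.03],0],
    [[-0.0015,0,0.055],0],
    [[-0.0015,0,0.075],0],
    [[-0.0015,0,0.095],0],
    [[-0.0015,0,0.109],0],
    [[-0.0015,0,0.109],0]
  ],
  "gripper": 0.7
}}

```text
time: 7.65
tool_pos: [0.5219, 0.0952, 0.0472]
ee_rot: [[-0.003, 1.0, -0.002], [1.0, 0.003, -0.0], [-0.0, -0.002, -1.0]]
force: [0.4, -0.0, 0.5]
opening: 0.851
```

Call:
{"name": "servo_tool", "arguments": {
  "commands": [
    [[0,0,0],0],
    [[0,0,0],0],
    [[0,0,0],0],
    [[0,0,0],0],
    [[0,0,0],0]
  ],
  "gripper": -1,
  "grip_force": 15
}}

```text
time: 8.15
tool_pos: [0.5229, 0.0951, 0.0491]
ee_rot: [[-0.003, 1.0, 0.001], [1.0, 0.003, 0.0], [0.0, 0.001, -1.0]]
force: [-1.2, 0.8, 5.8]
opening: 0.573
```

```bash
python3 - <<'E'
from look import *
s=status.state(); im=imaging.camera("wrist"); cv2.imwrite("pics/w6.png",im)
to([.523,.096,.18],0,s)
E
```

```text
t 8.15 pos [0.5229 0.0951 0.0491] yang 0.16 F [-1.1632  0.8089  5.7613] op 0.573 -> shift [ 0.0009  0.0003 -0.1309] roll 0.16
```

View pics/w6.png

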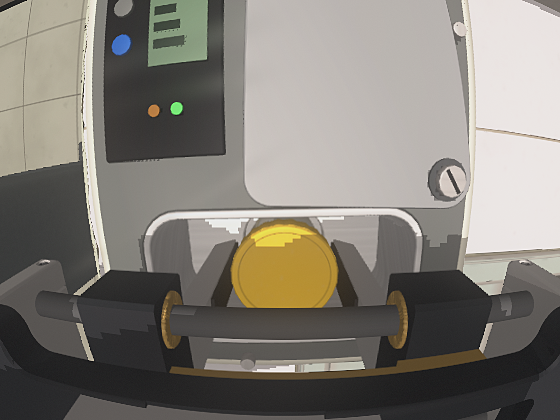

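Call:
{"name": "servo_tool", "arguments": {
  "commands": [
    [[0,0,0],0],
    [[0,0,-0.01],0],
    [[0,0,-0.03],0],
    [[0,0,-0.055],0],
    [[0,0,-0.08],0],
    [[0,0,-0.105],0],
    [[0,0,-0.125],0],
    [[0,0,-0.13],0]
  ],
  "grip_force": 22
}}

```text
time: 9.0
tool_pos: [0.5232, 0.0952, 0.181]
ee_rot: [[-0.003, 1.0, 0.003], [1.0, 0.003, 0.0], [0.0, 0.003, -1.0]]
force: [1.1, -0.2, -1.2]
opening: 0.573
```

Call:
{"name": "servo_tool", "arguments": {
  "commands": [
    [[-0.015,-0.002,0],0],
    [[-0.04,-0.005,0],0],
    [[-0.07,-0.009,0],0],
    [[-0.1,-0.013,0],0],
    [[-0.13,-0.017,0],0],
    [[-0.16,-0.021,0],0],
    [[-0.18,-0.023,0],0],
    [[-0.19,-0.024,0],0]
  ]
}}

```text
time: 9.8
tool_pos: [0.498, -0.097, 0.1773]
ee_rot: [[-0.001, 1.0, -0.002], [1.0, 0.001, 0.0], [0.0, -0.002, -1.0]]
force: [1.0, 0.1, -0.4]
opening: 0.576
```

```bash
python3 - <<'E'
from look import *
s=status.state(); im=imaging.camera("wrist"); cv2.imwrite("pics/w7.png",im)
to([.478,-.264,.18],0,s)
cv2.imwrite("pics/scene7.png",imaging.camera("scene"))
E
```

```text
t 9.8 pos [ 0.498  -0.097   0.1773] yang 0.06 F [ 1.0399  0.0787 -0.4079] op 0.576 -> shift [-0.167  -0.0202 -0.0027] roll 0.06
```

View pics/w7.png

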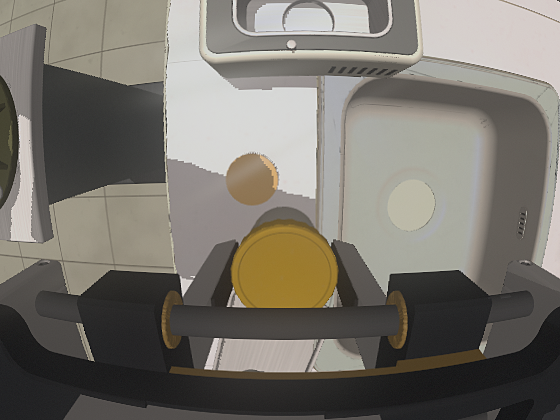

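View pics/scene7.png

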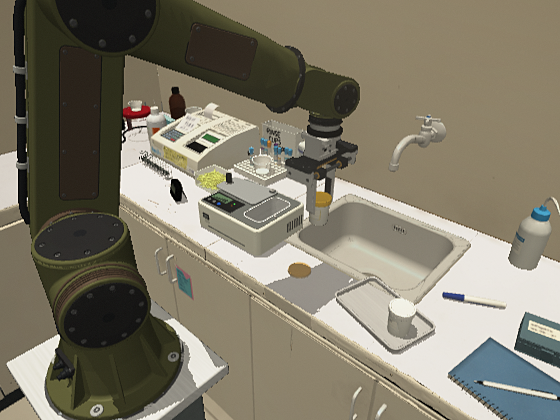

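The cup hangs upright in the fingers. In the scene view, the tray corners are at about (336,294), (371,276), (436,324) and (400,352). I check them against the top camera.

```bash
python3 - <<'E'
from look import *
for u in [(336,294),(371,276),(436,324),(400,352)]: print(ray("scene",u,.016))
from math import *
c=np.array([.468,-.308]);a=radians(-12.7)
R=np.array([[cos(a),-sin(a)],[sin(a),cos(a)]])
im=cv2.imread("pics/scene0.png");tp=cv2.imread("pics/top0.png")
for I,cam in((im,"scene"),(tp,"top")):
    pts=np.array([proj(cam,[*(c+R@np.array(q)),.016]) for q in [(.065,.1),(.065,-.1),(-.065,-.1),(-.065,.1)]])
    cv2.polylines(I,[np.int32(pts*16)],True,(0,0,255),1,shift=4)
a_=cv2.resize(im[250:370,310:450],(0,0),fx=2.8,fy=2.8);b_=cv2.resize(tp[210:330,330:470],(0,0),fx=2.8,fy=2.8)
cv2.imwrite("pics/tray.png",np.hstack([a_,b_]))
E
```

```text
[ 0.4402 -0.2028  0.016 ]
[ 0.5511 -0.2264  0.016 ]
[ 0.5099 -0.4126  0.016 ]
[ 0.3904 -0.3944  0.016 ]
```

View pics/tray.png

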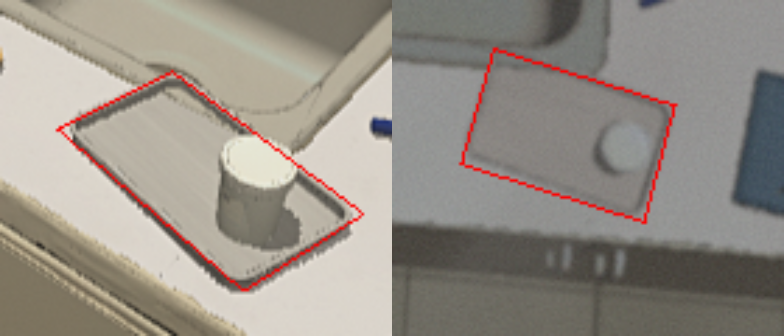

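Call:
{"name": "servo_tool", "arguments": {
  "commands": [
    [[-0.015,-0.002,0],0],
    [[-0.04,-0.005,0],0],
    [[-0.07,-0.009,0],0],
    [[-0.1,-0.013,0],0],
    [[-0.13,-0.016,0],0],
    [[-0.155,-0.019,0],0],
    [[-0.168,-0.021,0],0],
    [[-0.168,-0.021,0],0]
  ]
}}

```text
time: 10.7
tool_pos: [0.4782, -0.2638, 0.1781]
ee_rot: [[-0.002, 1.0, -0.0], [1.0, 0.002, 0.0], [0.0, -0.0, -1.0]]
force: [0.2, 1.1, -0.2]
opening: 0.577
```

```bash
python3 - <<'E'
from look import *
s=status.state(); im=imaging.camera("wrist"); cv2.imwrite("pics/w8.png",im)
to([.478,-.264,.042],0,s);to([.478,-.264,.042],0)
E
```

```text
t 10.7 pos [ 0.4782 -0.2638  0.1781] yang 0.1 F [ 0.1689  1.0777 -0.1799] op 0.577 -> shift [-0.0002 -0.0002  0.1361] roll 0.1
t 10.75 pos [ 0.4785 -0.2628  0.1782] yang 0.14 F [-0.0445  0.1607 -1.5012] op 0.58 -> shift [-0.0012 -0.0004  0.1362] roll 0.14
```

View pics/w8.png

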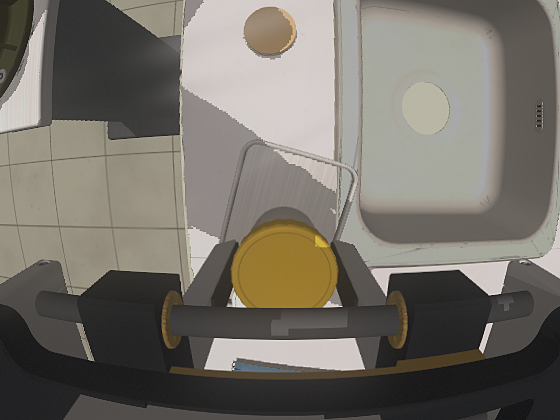

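Call:
{"name": "servo_tool", "arguments": {
  "commands": [
    [[0,0,0.02],0],
    [[0,0,0.045],0],
    [[0,0,0.07],0],
    [[0,0,0.095],0],
    [[0,0,0.115],0],
    [[0,0,0.128],0],
    [[0,0,0.134],0],
    [[0,0,0.134],0]
  ]
}}

```text
time: 11.55
tool_pos: [0.4786, -0.2625, 0.0443]
ee_rot: [[-0.003, 1.0, -0.0], [1.0, 0.003, 0.0], [0.0, -0.0, -1.0]]
force: [-0.2, -0.3, -0.8]
opening: 0.574
```

Call:
{"name": "servo_tool", "arguments": {
  "commands": [
    [[0,0,0.002],0],
    [[0,0,0.004],0],
    [[0,0,0.006],0],
    [[0,0,0.006],0]
  ]
}}

```text
time: 11.95
tool_pos: [0.4785, -0.2631, 0.0384]
ee_rot: [[-0.003, 1.0, 0.0], [1.0, 0.003, 0.0], [0.0, 0.0, -1.0]]
force: [-0.6, -0.9, -1.1]
opening: 0.578
```

Call:
{"name": "servo_tool", "arguments": {
  "commands": [
    [[0,0,0.001],0],
    [[0,0,0.002],0],
    [[0,0,0.002],0]
  ]
}}

```text
time: 12.25
tool_pos: [0.4787, -0.2634, 0.0381]
ee_rot: [[-0.003, 1.0, 0.001], [1.0, 0.003, -0.001], [-0.001, 0.001, -1.0]]
force: [-7.8, 3.7, 17.5]
opening: 0.574
```

Contact: 17.5 N upward. I back off 1 mm to relax the load, then release slowly and rise.

Call:
{"name": "servo_tool", "arguments": {
  "commands": [
    [[0,0,-0.0015],0],
    [[0,0,-0.0015],0],
    [[0,0,-0.0015],0]
  ]
}}

```text
time: 12.55
tool_pos: [0.4787, -0.2632, 0.0381]
ee_rot: [[-0.003, 1.0, 0.0], [1.0, 0.003, -0.0], [-0.0, 0.0, -1.0]]
force: [-0.5, -0.2, 3.5]
opening: 0.576
```

Call:
{"name": "servo_tool", "arguments": {
  "commands": [
    [[0,0,0],0],
    [[0,0,0],0],
    [[0,0,0],0],
    [[0,0,0],0]
  ],
  "gripper": 0.7
}}

```text
time: 12.95
tool_pos: [0.4785, -0.263, 0.0379]
ee_rot: [[-0.003, 1.0, -0.0], [1.0, 0.003, 0.0], [0.0, -0.0, -1.0]]
force: [-0.6, 0.1, 0.2]
opening: 0.84
```

```bash
python3 - <<'E'
from look import *
s=status.state(); im=imaging.camera("wrist"); cv2.imwrite("pics/w9.png",im)
to([.478,-.264,.18],0,s)
E
```

```text
t 12.95 pos [ 0.4785 -0.263   0.0379] yang 0.16 F [-0.6308  0.0746  0.215 ] op 0.84 -> shift [-0.001  -0.0005 -0.1421] roll 0.16
```

View pics/w9.png

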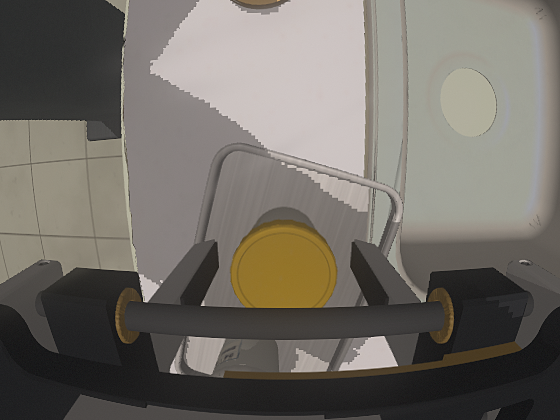

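Call:
{"name": "servo_tool", "arguments": {
  "commands": [
    [[0,0,-0.02],0],
    [[0,0,-0.06],0],
    [[0,0,-0.105],0],
    [[0,0,-0.15],0],
    [[0.02,0.003,-0.16],0],
    [[0.06,0.008,-0.16],0],
    [[0.105,0.014,-0.16],0],
    [[0.13,0.017,-0.16],0]
  ]
}}

```text
time: 13.8
tool_pos: [0.4952, -0.1306, 0.1981]
ee_rot: [[-0.004, 1.0, 0.0], [1.0, 0.004, 0.0], [0.0, 0.0, -1.0]]
force: [0.7, -0.0, 0.5]
opening: 0.853
```

```bash
python3 - <<'E'
from look import *
s=status.state(); im=imaging.camera("scene"); cv2.imwrite("pics/scene10.png",im[150:380,150:480])
to([.55,.283,.2],0,s)
E
```

```text
t 13.8 pos [ 0.4952 -0.1306  0.1981] yang 0.22 F [ 0.707  -0.0422  0.4727] op 0.853 -> shift [ 0.4134  0.0564 -0.0018] roll 0.22
```

View pics/scene10.png

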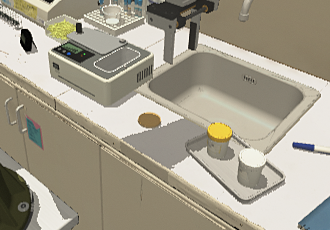

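The cup stands upright in the tray beside the white-lidded one. Now back to the post.

Call:
{"name": "servo_tool", "arguments": {
  "commands": [
    [[0.03,0.004,0],0],
    [[0.075,0.01,0],0],
    [[0.12,0.016,0],0],
    [[0.165,0.022,0],0],
    [[0.21,0.028,0],0],
    [[0.255,0.035,0],0],
    [[0.3,0.041,0],0],
    [[0.33,0.045,0],0]
  ]
}}

```text
time: 14.65
tool_pos: [0.5392, 0.1997, 0.1978]
ee_rot: [[-0.004, 1.0, -0.0], [1.0, 0.004, 0.0], [0.0, -0.0, -1.0]]
force: [-0.7, -0.2, -1.1]
opening: 0.85
```

Call:
{"name": "servo_tool", "arguments": {
  "commands": [
    [[0.03,0.004,0],0],
    [[0.06,0.009,0],0],
    [[0.08,0.011,0],0],
    [[0.08,0.011,0],0],
    [[0.08,0.011,0],0]
  ],
  "gripper": 0.3
}}

```text
time: 15.15
tool_pos: [0.5499, 0.2768, 0.1976]
ee_rot: [[-0.003, 1.0, -0.001], [1.0, 0.003, -0.0], [-0.0, -0.001, -1.0]]
force: [-0.3, -1.0, -0.0]
opening: 0.653
```

```bash
python3 - <<'E'
from look import *
s=status.state(); im=imaging.camera("wrist"); cv2.imwrite("pics/w11.png",im)
to([.55,.283,.097],0,s);to([.55,.283,.097],0)
print(spotter.find_in("wrist","cover_grip"))
for v in (210,214,217,220): print(v,ray("wrist",(284,v),.1225,s))
E
```

```text
t 15.15 pos [0.5499 0.2768 0.1976] yang 0.19 F [-0.2926 -0.9798 -0.0108] op 0.653 -> shift [0.0062 0.0001 0.1006] roll 0.19
t 15.2 pos [0.55   0.2764 0.1978] yang 0.14 F [-0.1821 -0.4421 -0.138 ] op 0.651 -> shift [0.0066 0.     0.1008] roll 0.14
[{'bbox': [233.7, 188.7, 341.5, 345.8], 'conf': 0.78}]
210 [0.5498 0.2852 0.1225]
214 [0.5498 0.2819 0.1225]
217 [0.5498 0.2794 0.1225]
220 [0.5498 0.2769 0.1225]
```

View pics/w11.png

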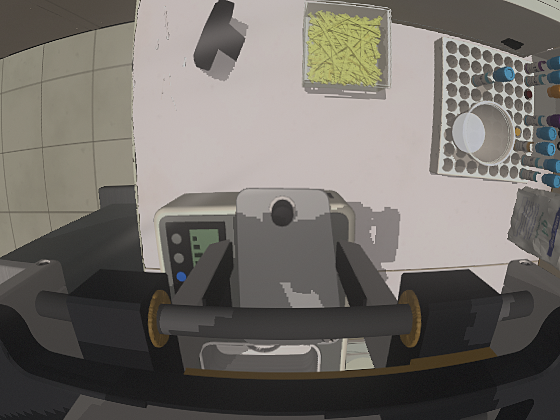

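Call:
{"name": "servo_tool", "arguments": {
  "commands": [
    [[0.0045,-0.001,0.03],0],
    [[0.0045,-0.001,0.07],0],
    [[0.0045,-0.001,0.1],0],
    [[0.0045,-0.001,0.1],0],
    [[0.0045,-0.001,0.1],0]
  ]
}}

```text
time: 15.75
tool_pos: [0.5492, 0.2808, 0.0981]
ee_rot: [[-0.002, 1.0, -0.0], [1.0, 0.002, -0.0], [-0.0, -0.0, -1.0]]
force: [0.5, -0.7, -0.3]
opening: 0.652
```

Call:
{"name": "servo_tool", "arguments": {
  "commands": [
    [[0,0,0],0],
    [[0,0,0],0],
    [[0,0,0],0],
    [[0,0,0],0],
    [[0,0,0],0],
    [[0,0,0],0]
  ],
  "gripper": -1,
  "grip_force": 25
}}

```text
time: 16.35
tool_pos: [0.5481, 0.2817, 0.0978]
ee_rot: [[-0.003, 1.0, -0.002], [1.0, 0.003, -0.0], [-0.0, -0.002, -1.0]]
force: [-8.4, -2.0, 10.1]
opening: 0.183
```

```bash
python3 - <<'E'
from look import *
to([.549,.281,.097],0)
C=np.array([.596,.147]);t0=1.59
v=np.array([-.134,-.05]);v=v/np.linalg.norm(v)*.143
def p(a): return np.array([np.cos(a)*v[0]+np.sin(a)*v[1],-np.sin(a)*v[0]+np.cos(a)*v[1]])
for a in np.arange(1.5,-.11,-.1): d=p(a)-p(1.6); print(round(a,2),"tool x %.3f y %.3f"%(d[1],d[0]), p(a)+C)
E
```

```text
t 16.35 pos [0.5481 0.2817 0.0978] yang 0.16 F [-8.424  -1.9552 10.1075] op 0.183 -> shift [-0.0007  0.0009  0.0008] roll 0.16
1.5 tool x -0.005 y -0.013 [0.5367 0.2771]
1.4 tool x -0.012 y -0.026 [0.524  0.2705]
1.3 tool x -0.020 y -0.038 [0.512  0.2627]
1.2 tool x -0.029 y -0.049 [0.5009 0.2538]
1.1 tool x -0.039 y -0.059 [0.4907 0.2437]
1.0 tool x -0.050 y -0.068 [0.4815 0.2327]
0.9 tool x -0.062 y -0.076 [0.4736 0.2209]
0.8 tool x -0.074 y -0.083 [0.4668 0.2083]
0.7 tool x -0.087 y -0.089 [0.4613 0.1951]
0.6 tool x -0.101 y -0.093 [0.4572 0.1814]
0.5 tool x -0.115 y -0.095 [0.4545 0.1674]
0.4 tool x -0.129 y -0.097 [0.4531 0.1531]
0.3 tool x -0.144 y -0.097 [0.4532 0.1388]
0.2 tool x -0.158 y -0.095 [0.4548 0.1246]
0.1 tool x -0.172 y -0.092 [0.4577 0.1106]
-0.0 tool x -0.185 y -0.088 [0.462 0.097]
-0.1 tool x -0.198 y -0.082 [0.4677 0.0839]
```

Call:
{"name": "servo_tool", "arguments": {
  "commands": [
    [[-0.005,-0.013,0],0],
    [[-0.012,-0.026,0],0],
    [[-0.02,-0.038,0],0],
    [[-0.029,-0.05,0],0],
    [[-0.039,-0.06,0],0],
    [[-0.05,-0.069,0],0],
    [[-0.062,-0.077,0],0],
    [[-0.074,-0.084,0],0]
  ]
}}

```text
time: 17.15
tool_pos: [0.4657, 0.2071, 0.0983]
ee_rot: [[-0.003, 1.0, 0.003], [1.0, 0.003, 0.0], [0.0, 0.003, -1.0]]
force: [12.5, -1.9, -4.5]
opening: 0.182
```

Call:
{"name": "servo_tool", "arguments": {
  "commands": [
    [[-0.013,-0.006,0],0],
    [[-0.027,-0.01,0],0],
    [[-0.041,-0.012,0],0],
    [[-0.055,-0.014,0],0],
    [[-0.07,-0.014,0],0],
    [[-0.084,-0.012,0],0],
    [[-0.098,-0.009,0],0],
    [[-0.109,-0.005,0],0]
  ]
}}

```text
time: 17.95
tool_pos: [0.4644, 0.1007, 0.0987]
ee_rot: [[-0.002, 1.0, 0.01], [1.0, 0.002, 0.007], [0.007, 0.01, -1.0]]
force: [0.7, 13.8, 7.0]
opening: 0.184
```

Call:
{"name": "servo_tool", "arguments": {
  "commands": [
    [[-0.003,0.001,0],0],
    [[-0.005,0.002,0],0],
    [[-0.005,0.002,0],0]
  ]
}}

```text
time: 18.25
tool_pos: [0.4644, 0.096, 0.099]
ee_rot: [[-0.003, 1.0, 0.005], [1.0, 0.003, 0.005], [0.005, 0.005, -1.0]]
force: [8.8, 22.8, -1.6]
opening: 0.184
```

```bash
python3 - <<'E'
from look import *
s=status.state(); im=imaging.camera("wrist"); cv2.imwrite("pics/w12.png",im)
to([.462,.098,.097],0,s)
E
```

```text
t 18.25 pos [0.4644 0.096  0.099 ] yang 0.15 F [ 8.7866 22.8081 -1.6159] op 0.184 -> shift [ 0.002  -0.0024  0.002 ] roll 0.15
```

View pics/w12.png

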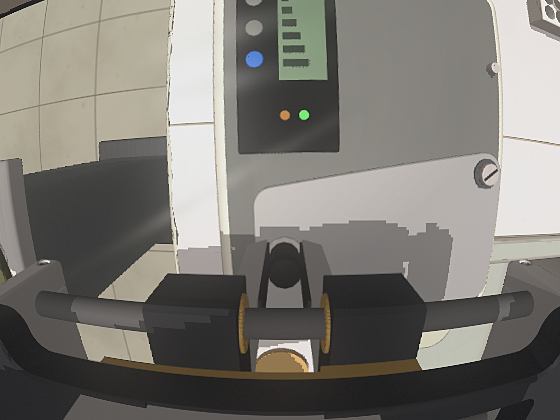

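Call:
{"name": "servo_tool", "arguments": {
  "commands": [
    [[-0.002,0.001,0],0],
    [[-0.004,0.001,0],0],
    [[-0.004,0.001,0],0]
  ]
}}

```text
time: 18.6
tool_pos: [0.4644, 0.0922, 0.0989]
ee_rot: [[-0.003, 1.0, 0.003], [1.0, 0.003, 0.005], [0.005, 0.003, -1.0]]
force: [2.8, 26.1, 1.6]
opening: 0.188
```

Call:
{"name": "servo_tool", "arguments": {
  "commands": [
    [[0,0,0],0],
    [[0,0,0],0],
    [[0,0,0],0]
  ],
  "gripper": 0.2
}}

```text
time: 18.9
tool_pos: [0.4635, 0.0893, 0.0979]
ee_rot: [[-0.003, 1.0, -0.0], [1.0, 0.003, -0.0], [-0.0, -0.0, -1.0]]
force: [-0.3, 0.1, 0.1]
opening: 0.404
```

Call:
{"name": "servo_tool", "arguments": {
  "commands": [
    [[0,0,-0.03],0],
    [[0,0,-0.07],0],
    [[0.02,0,-0.1],0],
    [[0.02,0,-0.105],0],
    [[0.02,0,-0.105],0]
  ]
}}

```text
time: 19.4
tool_pos: [0.4636, 0.1094, 0.2032]
ee_rot: [[-0.003, 1.0, 0.001], [1.0, 0.003, 0.0], [0.0, 0.001, -1.0]]
force: [-0.8, -0.6, -0.2]
opening: 0.601
```

```bash
python3 - <<'E'
from look import *
s=status.state(); im=imaging.camera("wrist"); cv2.imwrite("pics/w13.png",im)
to([.462,.098,.2],0,s)
i=imaging.camera("top"); cv2.imwrite("pics/top13.png",i)
d=cv2.imread("pics/top0.png")
f=lambda x:cv2.resize(x[170:310,100:450],(0,0),fx=2.2,fy=2)
cv2.imwrite("pics/cmp13.png",np.vstack([f(d),f(i)]))
E
```

```text
t 19.4 pos [0.4636 0.1094 0.2032] yang 0.19 F [-0.8425 -0.6389 -0.2142] op 0.601 -> shift [-0.0114 -0.0017  0.0032] roll 0.19
```

View pics/w13.png

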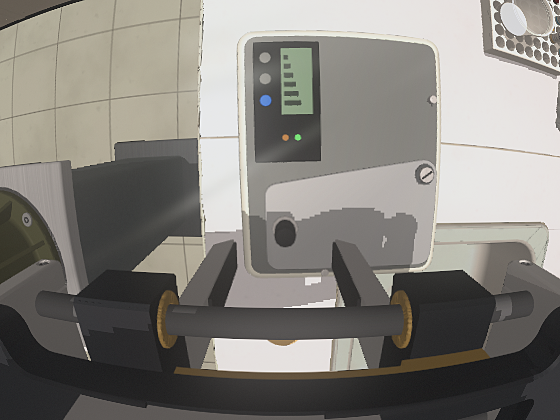

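View pics/cmp13.png

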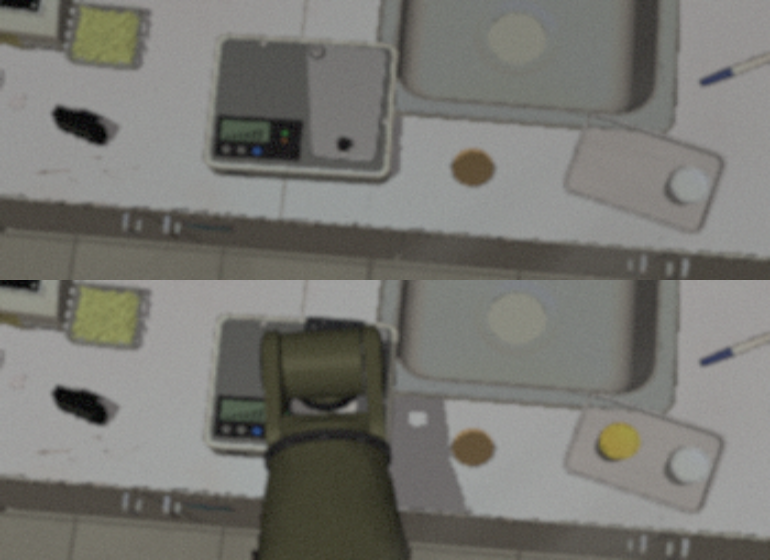

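Cup in the tray, everything else in place. I move the arm clear for an exact comparison of the cover with its starting position.

Call:
{"name": "servo_tool", "arguments": {
  "commands": [
    [[0.03,-0.01,-0.03],0],
    [[0.07,-0.03,-0.05],0],
    [[0.11,-0.05,-0.05],0],
    [[0.15,-0.07,-0.05],0],
    [[0.19,-0.09,-0.05],0],
    [[0.23,-0.11,-0.05],0],
    [[0.27,-0.13,-0.05],0],
    [[0.29,-0.14,-0.05],0]
  ]
}}

```text
time: 20.3
tool_pos: [0.321, 0.4008, 0.2512]
ee_rot: [[-0.004, 1.0, -0.002], [1.0, 0.004, -0.002], [-0.002, -0.002, -1.0]]
force: [-0.2, -0.1, 0.1]
opening: 0.595
```

```bash
python3 - <<'E'
from look import *
to([.35,.4,.25])
i=imaging.camera("top"); d=cv2.imread("pics/top0.png")
f=lambda x:cv2.resize(x[180:265,190:290],(400,340),interpolation=cv2.INTER_CUBIC)
cv2.imwrite("pics/cmp14.png",np.hstack([f(d),f(i)]))
for n,x in(("before",d),("after",i)):
    g=cv2.cvtColor(x,cv2.COLOR_BGR2GRAY)[232:250,246:266].astype(float);w=np.clip(70-g,0,None);yy,xx=np.mgrid[232:250,246:266]
    print(n,(w*xx).sum()/w.sum(),(w*yy).sum()/w.sum())
E
```

```text
t 20.3 pos [0.321  0.4008 0.2512] yang 0.26 F [-0.2417 -0.0512  0.0555] op 0.595 -> shift [-0.0009  0.029   0.0011] roll None
before 256.04782146652497 241.6960680127524
after 257.7795874049946 241.4212812160695
```

View pics/cmp14.png

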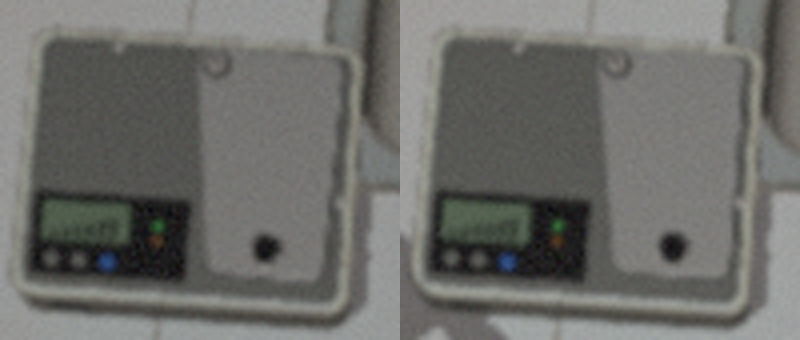

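The cover now sits about 1.7 px (4–5 mm) further home than at the start, so it is against its stop. Handing in.

```bash
python3 - <<'E'
from look import *
print(r.hand_in()); s=status.state(); print(s["time"],s["force"])
E
```

```text
the job is handed in; nothing more can be done
None
the job is handed in; nothing more can be done
```

I swung the cover fully aside and stood the yellow-lidded cup in the free half of the tray. I then swung the cover back home and handed the job in at about 20 s of robot time; no verdict came back.

- **Cover:** Pushing it to the closed end built up about 26 N, so it reached its stop pin. In the top view its post sits about 4–5 mm (about 0.03 rad) further in than at the start. I take that to mean it was not quite shut to begin with.
- **Cup:** In the scene and top views it stands upright and released in the tray.
- **Other items:** The white-lidded cup, petri dish and timer show no visible shift in the top view, before against after.
- **Robot:** The last force readings, with the arm clear, were about zero. The state could not be read after hand-in.
- **High forces:** Pushing the cover against its open stop reached about 50 N at the wrist (40 N along x), against the 120 N limit. Setting the cup down peaked at about 17.5 N upward, and I eased it off before letting go.
- **Disagreement:** My post and pivot positions from the top and wrist cameras differed by 3–5 mm. The fingers' grip on the post absorbed that.

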